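# Load the matching die carrier onto the sloping dock until its presence switch trips

### The arm

A 6-joint arm with a two-finger parallel gripper is mounted at the origin on a cart in front of the work surface, level with it; the furniture and walls round the work are solid. World frame = base frame: x ahead of the robot, y to its left, z up, the work surface at z = 0. Lengths are in m, angles in degrees, forces in N, time in s.
With the tool pointing down it reaches from about 0.25 to 0.725 m from the base axis. Payload 9.7 kg.
Tool frame: the origin (TCP) lies midway between the tips of the shut fingers; the grasp point (between the pads) lies bot.hold_point_z behind it (bot.hold_point_z is the distance from the TCP to the grasp point, in m); z points along the fingers, y is the line along which they close (so a half turn about z gives the same grasp; the last joint's range is limited). The gripper opens to 85 mm and grips with 20 to 120 N. Pads are 22 mm wide; open, the fingers measure 114 mm over their backs; the gripper's body (76 mm by 85 mm) begins 54 mm behind the grasp point. The pads swing forward as they close: fully open they stand 13 mm farther back than shut.
Start: joints at [-65.317, 4.979, 10.078, 95.1, 0, 90], TCP at [0.23, -0.5, 0.231] pointing down, gripper open.
Joint ranges: [-179.16, 179.16], [-48.56, 103.87], [-65.8, 70.77], [-126.05, 130.52], [-82.76, 87.17], [-180, 180]. Speed limits (degrees/s): [127.2, 127.2, 147.25, 180, 180, 180].

### API

Orientations are given as [roll, pitch, yaw] about the fixed x, y, z axes, in that order (R = Rz(yaw) Ry(pitch) Rx(roll)).
In Python, from workcell import bot, camera, camera_model, ticket gives the robot as it stands.
- The arm moves only by the tool send_rows, never from a script. Its argument "targets" is text: rows parted by semicolons, each of 5 numbers parted by spaces: the shift along the tool's x, y, z in mm, then the turn about the tool's z in degrees, then the closure in counts, from 0 (fully open) to 255 (shut). A call has 1 to 20 rows; each row is the pose to reach, as a shift and turn from the pose commanded when the call began, along the tool's axes at that moment; what a row does not reach only later rows make up. A row lasts 1/8 s, in which the tool goes at most 62.5 mm and 10.7 degrees, less where a joint would pass 70% of its speed; a pose out of reach is approached as far as the arm can. A call with a gripper value outside its range is refused whole. The fingers move at their own pace and stop on an object; "newtons" is the grip in N (left out, the last holds). Time passes only in rows, so rows that repeat a pose let the fingers close. It gives the time, the measured TCP pose, the force, the opening and the grip force at its end, in the units of the state.
- bot.get_obs(): the state, without advancing time (a new reading comes with each control period).
- camera(name): name is "scene" or "top" or "wrist"; returns the picture (420x560x3 uint8, blue, green, red); there is no depth.
- camera_model(name): a dict with "K" (3x3 intrinsics, pixels), "pose" (4x4, takes a point from camera to world coordinates); the wrist camera has in their place "T_tool_cam" (4x4, takes a point from camera to tool coordinates, whose origin is the TCP and whose axes are the flange's). Camera axes: x right, y down, z forward; pixel columns grow to the right and rows downward; lengths in m; the calibration is good to about 2 mm. A picture is of the moment at which its call begins: read the wrist's pose just before it. camera_model takes no time and is no camera call.
- ticket.job_done(): hands the job in; it is judged then, once.
The state is a dict: "time": time; "q": joint angles; "qd": joint speeds; "joint_efforts": joint torques, N m; "ee_pos": TCP position; "tcp_rot": TCP orientation; "wrist_force": force on the tool from outside, world axes, zero at the start; "torque": the same for the moment, N m; "opening": finger opening in m; "grasp_force": force on a finger pad.
Only numpy, scipy, OpenCV 4.12 (cv2) and the standard library are available. Lean on these libraries where they do the work, as an engineer would, in place of code of your own. Each camera call takes 0.05 s, during which the arm holds its last target. There are 200 camera calls.

### The job

Load the die carrier whose edge notch matches the guide key of the sloping dock: lay it flat on the slope with the notch round the key and bring it down fully home against the stop lip, so that its lower edge pushes in the hinged lever of the presence switch. Then let go of it. Leave the other carrier and the things lying about where they are.

Things in the scene. Friction and masses are not known exactly. Their poses are not given: they have to be found in the camera images.
- carrier_a: Die carrier, loose, 0.26 kg: aluminium plate 84 x 84 x 10 mm, upright black bar handle mid-top (36 mm along x, 14 mm thick along y, 10 to 44 mm above the underside). Origin: centre of the underside, z out of the top; -x is the front edge, 42 mm away, with one open notch right through, 20 mm wide and deep, centred at y = +24 mm. Starts flat on the worktop.
- carrier_b: Second die carrier, loose: same size, mass, handle and frame as carrier_a, but its notch is centred at y = -24 mm (mirror image). Starts flat on the worktop; the two carriers swap places from start to start.
- dock_bed: Flat bare-metal bed of the fixed dock, sloping 30 degrees, low side to the robot. Origin: on the bed surface in the middle of the stop lip's face; x up the slope, y across, z square out of the bed. Bed x to 102, y +-56 mm, no side rails. A carrier fully home lies flat, axes parallel to these, its origin at x = 42, y = 0, z = 0 mm. Friction may stop it on the slope: push it home.
- stop_lip (a point): Middle of the face of the stop lip at bed level, axes as the bed's. The lip is 8 mm thick and 8 mm high, as wide as the bed, with a gap at y = +-9 mm for the lever. In the gap a black switch body (28 mm wide, x = -30 to -10 mm, up to 32 mm above the bed) with two ears at y = +-10 mm, 20 to 32 mm above the bed, reaching x = +2 mm.
- guide_key (a point): Foot centre of the guide key, axes as the bed's: a dark upright rib with a round nose fixed on the bed against the lip, 10 mm wide, 9 mm high, from x = 0 to 16 mm of the bed, centred at bed y = +24 mm. The carrier's notch goes round it with 5 mm room on each side; a carrier without a notch there is stopped 16 mm short of the lip.
- switch_lever (a joint): Hinge angle (rad) of the switch lever: a steel flap 14 mm wide, 22 mm long, hanging from a pin 26 mm above the bed and 3 mm behind the lip face. At 0 (free) its lower end stands 10 mm up the slope from the lip face, 7 mm above the bed; a carrier fully home holds it at about 0.46; end stop 0.65; switch made beyond 0.30. Weak spring, under 1 N at the tip.
- tape_roll: Loose bystander: orange-brown roll of tape lying flat, 56 mm across, 16 mm high. Origin at the centre of its underside.
- pen: Loose bystander: marker with a black cap and a white barrel, lying, 131 mm long, 16 mm thick. Origin at the centre of its underside.

How it is judged:
By the outcome, as a careful person would: the job done as asked, in the order asked, and still so for the second after the job is handed in, with the robot touching nothing.
It also fails if it takes over 40 s, if anything falls off the work surface, if the arm or the gripper's body presses on something with over 40 N, if the wrist force passes 120 N, or if a joint passes its speed limit or range.

## Working session

There is one attempt and no reset: what is moved stays moved. The work goes in short steps, Python scripts to look and compute and a tool call to move; the robot and the scene stay as the last step left them, time stands still between calls to the robot, and variables do not carry over. Pictures are saved under pics/ and viewed, at most 10 in all, crops included, and the job is handed in when it is done.

Besides the shell and the picture viewer there is one more tool, called after "Emit:" as name(argument=value, ...), one argument or row to a line, values as JSON. send_rows: Moves the arm, as the interface text tells. Its arguments: {"type":"object","properties":{"targets":{"type":"string"},"newtons":{"type":"number"}},"required":["targets"]}

```bash
ls; mkdir -p pics
python3 - <<'E'
from workcell import bot,camera,camera_model
import cv2,numpy as np
o=bot.get_obs();print(o['time'],o['ee_pos'],o['tcp_rot'],bot.hold_point_z,o['opening'])
for n in('top','scene'):
    cv2.imwrite(f'pics/{n}0.png',camera(n));m=camera_model(n);print(n,np.round(m['K'],1).tolist(),np.round(m['pose'],3).tolist())
print(np.round(camera_model('wrist')['T_tool_cam'],3).tolist(),np.round(camera_model('wrist')['K'],1).tolist())
E
```

```text
pics
0.0 [ 0.22956604 -0.49953011  0.23056151] [-1.79920104e+02 -9.52973165e-04  2.46816438e+01] 0.0187 0.08539038497710426
top [[542.4, 0.0, 284.4], [0.0, 542.4, 213.7], [0.0, 0.0, 1.0]] [[0.001, -0.996, 0.092, 0.409], [-1.0, -0.004, -0.031, 0.105], [0.031, -0.092, -0.995, 1.168], [0.0, 0.0, 0.0, 1.0]]
scene [[416.9, 0.0, 279.6], [0.0, 416.9, 214.3], [0.0, 0.0, 1.0]] [[-0.485, -0.608, 0.629, -0.018], [-0.874, 0.343, -0.343, 0.402], [-0.008, -0.716, -0.698, 0.668], [0.0, 0.0, 0.0, 1.0]]
[[0.0, -0.959, -0.283, 0.072], [1.0, 0.001, -0.001, -0.0], [0.001, -0.283, 0.959, -0.142], [0.0, 0.0, 0.0, 1.0]] [[346.1, 0.0, 287.9], [0.0, 346.1, 210.1], [0.0, 0.0, 1.0]]
```

View pics/top0.png

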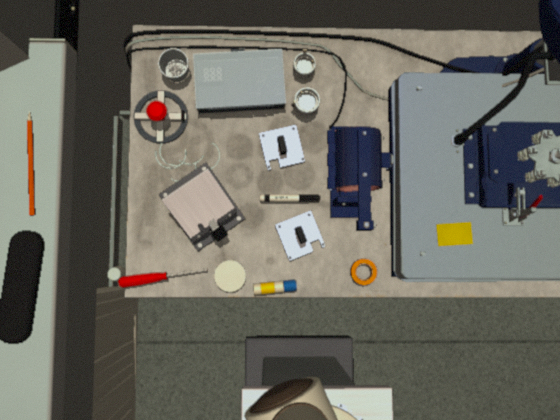

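View pics/scene0.png

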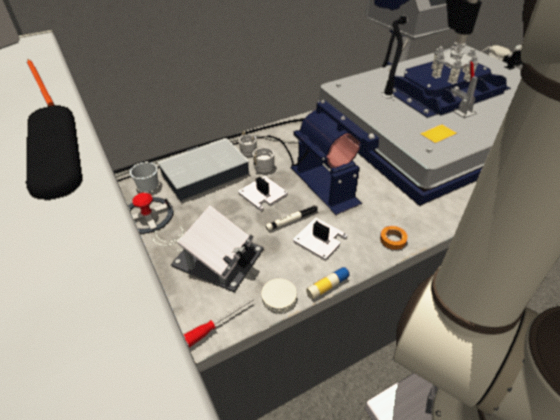

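Run:
```python
import cv2,numpy as np
a=cv2.imread('pics/top0.png')[115:260,150:330]
cv2.imwrite('pics/z.png',cv2.resize(a,None,fx=4,fy=4,interpolation=cv2.INTER_CUBIC))
```

```text
(no output)
```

View pics/z.png

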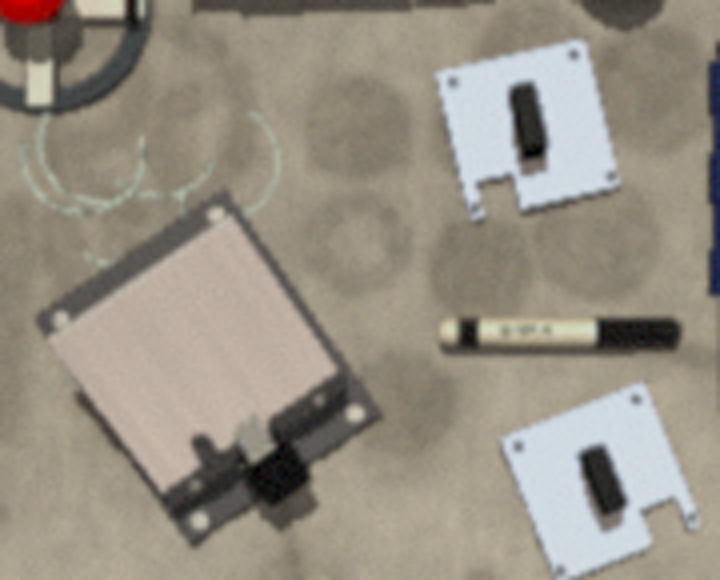

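The carrier at top-image (282,147) has its notch on the front edge at +y, so it is carrier_a. The key is also left of the switch, at (201,226), so they match. Next I measure carrier_a and get a rough dock pose.

```bash
cat > h.py <<'E'
import cv2,numpy as np
from workcell import bot,camera,camera_model
from scipy.spatial.transform import Rotation as Ro
def tool():
    o=bot.get_obs();T=np.eye(4);T[:3,3]=o['ee_pos'];T[:3,:3]=Ro.from_euler('xyz',o['tcp_rot'],degrees=True).as_matrix();return T
def ray(n,uv,T=None):
    m=camera_model(n);P=m['pose'] if n!='wrist' else T@m['T_tool_cam']
    d=P[:3,:3]@np.linalg.inv(m['K'])@[uv[0],uv[1],1];return P[:3,3],d/np.linalg.norm(d)
def plane(n,uv,z,T=None):
    c,d=ray(n,uv,T);return c+d*(z-c[2])/d[2]
def tri(*rs):
    A=sum(np.eye(3)-np.outer(d,d) for c,d in rs);b=sum((np.eye(3)-np.outer(d,d))@c for c,d in rs);p=np.linalg.solve(A,b)
    return p,[np.linalg.norm(np.cross(p-c,d))*1e3 for c,d in rs]
E
python3 - <<'E'
from h import *
im=cv2.imread('pics/top0.png')
hsv=cv2.cvtColor(im,cv2.COLOR_BGR2HSV)
m=cv2.inRange(im,(195,190,180),(255,255,255))
cs=[c for c in cv2.findContours(m,0,2)[0] if 600<cv2.contourArea(c)<3000]
for c in cs:
    b=cv2.boxPoints(cv2.minAreaRect(c));w=np.array([plane('top',p,.01)[:2] for p in b])
    print(np.round(b).tolist(),np.round(w.mean(0),4),np.linalg.norm(w-np.roll(w,1,0),axis=1).round(3),np.degrees(np.arctan2(*(w[1]-w[0])[::-1])))
# bed pinkish: in both views
for n in('top','scene'):
    I=cv2.imread(f'pics/{n}0.png')
    box=(160,160,90,90) if n=='top' else (165,195,110,100)
    x,y,w,h=box;S=I[y:y+h,x:x+w]
    print(n,S[h//3,w//2].tolist())
    D=S.astype(int)
    mm=((D[...,2]-D[...,0]>12)&(D.sum(2)>430)&(D[...,2]-D[...,1]>12)).astype(np.uint8)
    mm=cv2.morphologyEx(mm,cv2.MORPH_OPEN,np.ones((3,3)))
    c=max(cv2.findContours(mm,0,2)[0],key=cv2.contourArea)
    print(cv2.contourArea(c),(cv2.approxPolyDP(cv2.convexHull(c),4,True)[:,0]+[x,y]).tolist())
E
```

```text
[[326.0, 390.0], [391.0, 390.0], [391.0, 419.0], [326.0, 419.0]] [ 0.1168 -0.0863] [0.059 0.137 0.059 0.136] -90.33340466769357
[[275.0, 224.0], [311.0, 210.0], [325.0, 246.0], [289.0, 260.0]] [0.4708 0.0359] [0.082 0.083 0.083 0.082] -67.94746982756541
[[259.0, 133.0], [296.0, 124.0], [304.0, 161.0], [267.0, 169.0]] [0.6625 0.0755] [0.083 0.083 0.083 0.082] -75.85177310055386
top [162, 172, 190]
2176.0 [[210, 174], [232, 208], [189, 235], [164, 200], [202, 173]]
scene [214, 223, 232]Traceback (most recent call last):
  File "<stdin>", line 18, in <module>
ValueError: max() iterable argument is empty
```

Emit:
send_rows(
  targets="0 0 -70 0 0;0 0 -70 0 0;312 -462 -70 0 0;312 -462 -70 0 0;312 -462 -70 0 0;312 -462 -70 0 0;312 -462 -70 0 0;312 -462 -70 0 0;312 -462 -70 0 0;312 -462 -70 0 0;312 -462 -70 0 0;312 -462 -70 0 0;525 -495 -70 0 0;525 -495 -70 0 0;525 -495 -70 0 0;525 -495 -70 0 0;525 -495 -70 0 0;525 -495 -70 0 0",
)

```text
time: 2.35
ee_pos: [0.4997, 0.1681, 0.3012]
tcp_rot: [180.0, 0.0, 24.6]
wrist_force: [-0.1, -0.3, 0.1]
opening: 0.0851
grasp_force: 0.0
```

Run:
```python
from h import *
o=bot.get_obs();print(o['time'],o['ee_pos'],o['tcp_rot'])
T=tool();np.save('T1.npy',T);cv2.imwrite('pics/w1.png',camera('wrist'))
```

```text
2.35 [0.49974636 0.16808404 0.30119296] [1.79995252e+02 3.64623949e-02 2.46170085e+01]
```

View pics/w1.png

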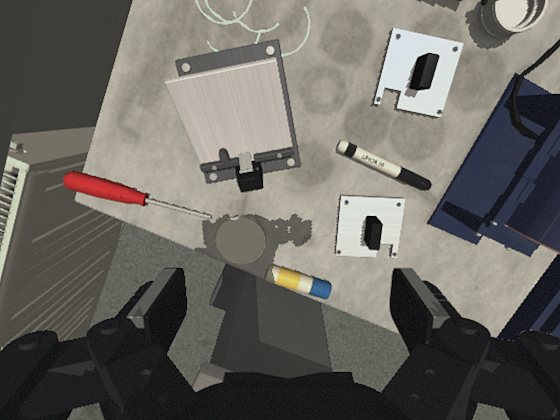

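The wrist view shows the dock bed with corners at about (166,80) and (279,53), the key at (222,155), the switch at (250,175) and carrier_a at (420,70). I'll triangulate the bed's top corners.

Run:
```python
from h import *
T=np.load('T1.npy')
TL,e1=tri(ray('top',(162.5,199.5)),ray('wrist',(166,80),T))
TR,e2=tri(ray('top',(205.5,168.8)),ray('wrist',(279,53),T))
print(TL,e1,TR,e2,np.linalg.norm(TL-TR))
v=TL-TR;yaw=np.arctan2(v[1],v[0])-np.pi/2
M=(TL+TR)/2;c,s=np.cos(yaw),np.sin(yaw);k=np.radians(30)
X=np.array([c*np.cos(k),s*np.cos(k),np.sin(k)]);Y=np.array([-s,c,0]);Z=np.cross(X,Y)
O=M-.102*X
print('yaw',np.degrees(yaw),'O',O)
def proj(p):
    m=camera_model('wrist');P=np.linalg.inv(T@m['T_tool_cam']);q=m['K']@(P[:3,:3]@p+P[:3,3]);return (q[:2]/q[2])
I=cv2.imread('pics/w1.png');S=4
crop=cv2.resize(I[30:205,140:320],None,fx=S,fy=S,interpolation=cv2.INTER_CUBIC)
for q in [(0,56,8),(0,-56,8),(-8,56,8),(-8,-56,8),(16,24,9),(0,24,9),(2,10,32),(2,-10,32),(102,56,0),(102,-56,0),(-10,14,32)]:
    p=O+X*q[0]/1e3+Y*q[1]/1e3+Z*q[2]/1e3;u=(proj(p)-[140,30]+.5)*S;cv2.circle(crop,tuple(int(a) for a in u),4,(0,0,255),1)
cv2.imwrite('pics/chk.png',crop)
I2=cv2.inRange(I,(195,190,180),(255,255,255))
for cc in cv2.findContours(I2,0,2)[0]:
    if cv2.contourArea(cc)>2000:
        w=np.array([plane('wrist',p,.01,T)[:2] for p in cc[:,0]],np.float32)
        r=cv2.minAreaRect(w*1000);print(r)
```

```text
[0.53788188 0.31707396 0.08080848] [np.float64(1.3745213011829802), np.float64(1.374521301183026)] [0.6129143  0.23537053 0.01696292] [np.float64(3.4363401021086037), np.float64(3.436340102108786)] 0.1279905073123634
yaw 42.562838498738685 O [ 0.51033649  0.21647287 -0.0021143 ]
((471.2838134765625, 36.960601806640625), (82.9017105102539, 82.35567474365234), 22.086063385009766)
((662.8670043945312, 76.96244812011719), (82.76960754394531, 82.8066177368164), 13.525168418884277)
```

View pics/chk.png

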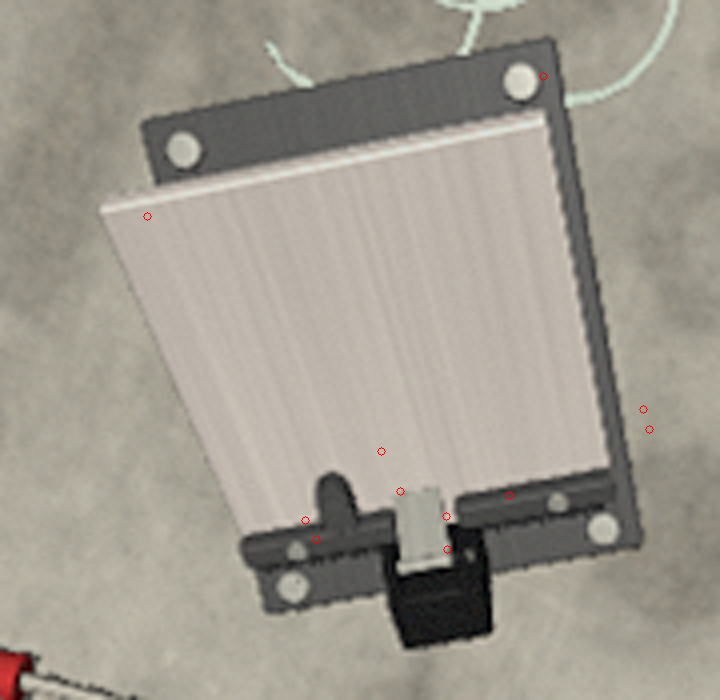

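Run:
```python
from h import *
T=np.load('T1.npy');f=lambda a:np.array(a,float)/4+[139.5,29.5]
for z in(0,.006):
    w=np.array([plane('wrist',p,z,T)[:2] for p in f([(142,122),(553,40),(640,545),(268,612)])])
    d=w-np.roll(w,-1,0);print(z,w.round(4).tolist(),np.linalg.norm(d,axis=1).round(4),np.degrees(np.arctan2(d[:,1],d[:,0])).round(2))
obj=np.array([(102,56,0),(102,-56,0),(0,-56,8),(0,56,8),(16,24,9),(-8,56,8)],float)/1e3
img=f([(103,212),(546,122),(612,468),(245,540),(333,474),(249,568)])
m=camera_model('wrist')
ok,r,t=cv2.solvePnP(obj,img,m['K'],None)
C=np.eye(4);C[:3,:3]=cv2.Rodrigues(r)[0];C[:3,3]=t[:,0]
W=T@m['T_tool_cam']@C;print(W.round(4));print(Ro.from_matrix(W[:3,:3]).as_euler('ZYX',degrees=True))
print(np.round(cv2.projectPoints(obj,r,t,m['K'],None)[0][:,0]-img,1).tolist())
# constrained: yaw + origin, slope 30, both views (top bed corners)
from scipy.optimize import least_squares
def Rr(y):return Ro.from_euler('ZY',[y,-30],degrees=True).as_matrix()
timg=np.array([(162.5,199.5),(205.5,168.8)]);mt=camera_model('top')
def pr(m,P,p):
    Q=np.linalg.inv(P);q=(Q[:3,:3]@p.T).T+Q[:3,3];q=q@m['K'].T;return q[:,:2]/q[:,2:]
g=lambda v:np.r_[(pr(m,T@m['T_tool_cam'],obj@Rr(v[0]).T+v[1:])-img).ravel(),.7*(pr(mt,mt['pose'],obj[:2]@Rr(v[0]).T+v[1:])-timg).ravel()]
s=least_squares(g,[33,.51,.23,.03]);print(s.x.round(4),s.fun.round(1))
```

```text
0 [[0.5583, 0.3426], [0.6292, 0.241], [0.506, 0.155], [0.4355, 0.256]] [0.1238 0.1503 0.1232 0.1503] [ 124.91   34.9   -55.07 -144.83]
0.006 [[0.5584, 0.3406], [0.6284, 0.2405], [0.5068, 0.1556], [0.4372, 0.2552]] [0.1222 0.1482 0.1215 0.1483] [ 124.91   34.9   -55.07 -144.83]
[[ 0.697  -0.5842 -0.4158  0.4976]
 [ 0.4884  0.8114 -0.3211  0.2235]
 [ 0.525   0.0207  0.8509  0.0235]
 [ 0.      0.      0.      1.    ]]
[ 35.0225553  -31.66776394   1.39413779]
[[0.3, 0.1], [0.1, -0.6], [-0.3, -0.0], [-0.5, 0.4], [-0.4, 1.7], [0.7, -1.6]]
[3.55506e+01 4.97100e-01 2.23000e-01 2.31000e-02] [ 0.7 -0.5 -0.7 -0.9 -0.3  0.7 -0.3  0.5 -0.4  1.8  1.  -1.4 -1.   0.5
  1.  -0.1]
```

Emit:
send_rows(
  targets="50 70 40 5 0;90 125 80 9 0;110 151 100 10.8 0;110 151 130 10.8 0;110 151 185 10.8 0;110 151 235 10.8 0;110 151 265 10.8 0;110 151 280 10.8 0;110 151 285 10.8 0;110 151 285 10.8 0;110 151 285 10.8 255;110 151 285 10.8 255;110 151 285 10.8 255;110 151 285 10.8 255;110 151 285 10.8 255;110 151 285 10.8 255",
  newtons=20,
)

```text
time: 4.4
ee_pos: [0.6631, 0.0779, 0.0165]
tcp_rot: [180.0, -0.0, 13.9]
wrist_force: [-0.8, -1.6, 2.8]
opening: 0.0138
grasp_force: 21.5
```

Emit:
send_rows(
  targets="0 0 -20 0 255;0 0 -60 0 255;0 0 -110 0 255;0 0 -145 0 255;-15 -40 -145 -5 255;-35 -90 -145 -10 255;-55 -140 -145 -15 255;-70 -178 -145 -19 255;-79 -199 -145 -21 255;-79 -199 -140 -21 255;-79 -199 -130 -21 255;-79 -199 -125 -21 255;-79 -199 -125 -21 255",
)

```text
time: 6.02
ee_pos: [0.5387, 0.2513, 0.1404]
tcp_rot: [-180.0, 0.1, 34.8]
wrist_force: [-0.4, -1.2, -2.5]
opening: 0.0136
grasp_force: 20.8
```

Run:
```python
from h import *
o=bot.get_obs();print(o['time'],o['ee_pos'],o['tcp_rot'],o['opening'],o['grasp_force'],o['wrist_force'])
T=tool();np.save('T2.npy',T);cv2.imwrite('pics/w2.png',camera('wrist'))
```

```text
6.025 [0.53868852 0.2513344  0.14038445] [-1.79989845e+02  8.21062216e-02  3.48000529e+01] 0.013573282443567335 20.766524970531464 [-0.39219665 -1.16884572 -2.53271874]
```

View pics/w2.png

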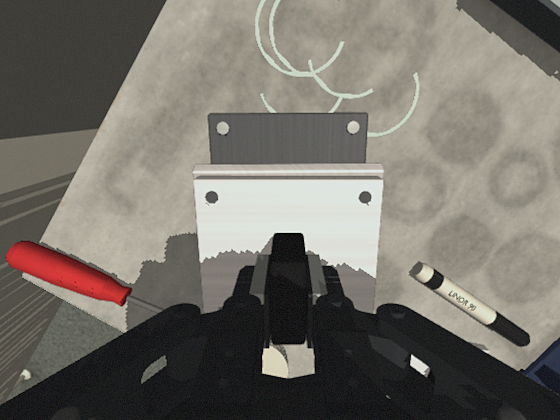

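The carrier is held level and lined up: carrier and bed are both centred near column 288. Now I lean its rear underside on the bed's top edge to pivot it in the grip.

Emit:
send_rows(
  targets="0 0 20 0 255;0 0 38 0 255;0 0 46 0 255;-2 0 53 0 255;-4 0 57 0 255;-6 0 60 0 255;-8 0 63 0 255;-10 0 66 0 255;-12 0 69 0 255;-14 0 72 0 255;-15 0 75 0 255;-15 0 76 0 255;-15 0 76 0 255",
)

```text
time: 7.7
ee_pos: [0.5302, 0.2459, 0.0739]
tcp_rot: [179.9, -0.8, 34.9]
wrist_force: [-5.3, -0.1, 44.7]
opening: 0.0139
grasp_force: 36.2
```

Run:
```python
from h import *
o=bot.get_obs();print(o['time'],o['ee_pos'],o['tcp_rot'],o['opening'],o['grasp_force'],o['wrist_force'])
a=camera('wrist');b=cv2.resize(camera('scene')[180:310,150:290],None,fx=3.2,fy=3.2,interpolation=cv2.INTER_CUBIC)
a=cv2.resize(a,(350,262));v=np.zeros((416,798,3),np.uint8);v[:262,:350]=a;v[:416,350:798]=b[:416,:448];cv2.imwrite('pics/c3.png',v)
```

```text
7.7 [0.53020084 0.24591051 0.07390851] [179.91353595  -0.82881154  34.89799489] 0.013919168555388271 36.170793268829584 [-5.27054175 -0.05441983 44.72892511]
```

View pics/c3.png

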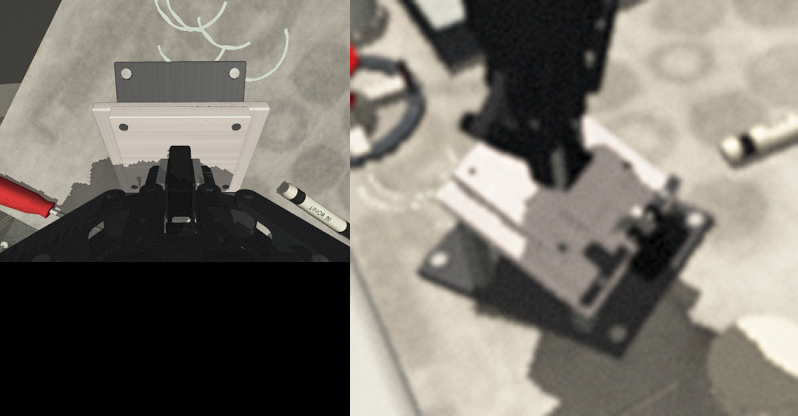

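Rear is bearing on the bed with about 44 N and the carrier is mostly tilted. I'll ease it downslope without going deeper.

Emit:
send_rows(
  targets="-3 0 0 0 255;-6 0 0 0 255;-8 0 0 0 255;-8 0 0 0 255",
)

```text
time: 8.3
ee_pos: [0.5209, 0.2395, 0.0676]
tcp_rot: [180.0, -0.2, 34.9]
wrist_force: [-0.9, -0.5, 11.4]
opening: 0.0137
grasp_force: 30.1
```

```bash
cat > st.py <<'E'
from h import *
o=bot.get_obs();p=o['ee_pos']-np.array([.4974,.2235,.0233]);a=np.radians(34.9)
h=p[0]*np.cos(a)+p[1]*np.sin(a);l=-p[0]*np.sin(a)+p[1]*np.cos(a);z=p[2]+.0187
print('t',o['time'],'hold bed x,y,n mm',np.round(1e3*np.array([h*.866+z*.5,l,-.5*h+.866*z]),1),'rot',o['tcp_rot'].round(1),'F',o['wrist_force'].round(1),'M',o['torque'].round(2),'g',round(float(o['grasp_force']),1))
E
python3 st.py
python3 - <<'E'
from h import *
T=tool();np.save('T4.npy',T);a=camera('wrist');cv2.imwrite('pics/w4.png',a)
cv2.imwrite('pics/w4c.png',cv2.resize(a[130:380,130:450],None,fx=2.4,fy=2.4,interpolation=cv2.INTER_CUBIC))
E
```

```text
t 8.3 hold bed x,y,n mm [56.2 -0.3 40.4] rot [180.   -0.2  34.9] F [-0.9 -0.5 11.4] M [0.14 0.09 0.13] g 30.1
```

View pics/w4c.png

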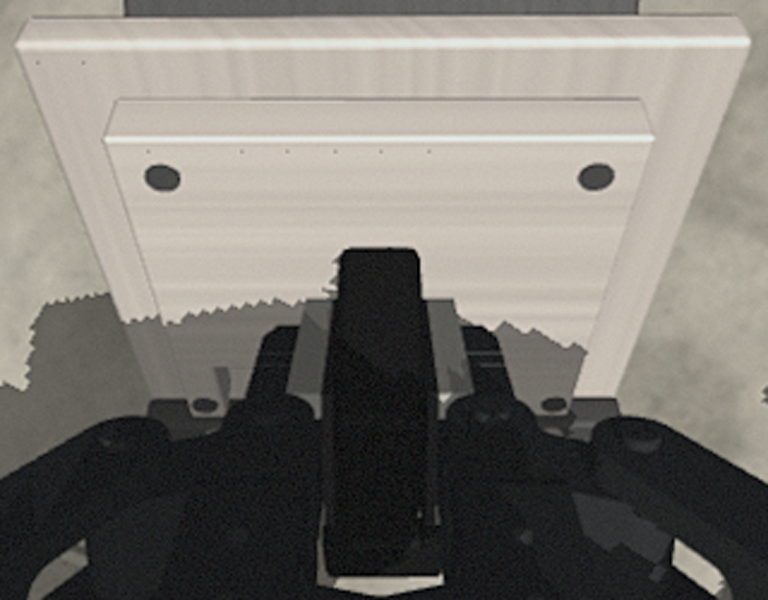

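The carrier lies flat on the bed, aligned, with its rear edge about 10 mm below the bed's top edge. That leaves roughly 8 mm to go, so I slide it home.

Emit:
send_rows(
  targets="-2.6 0 1.5 0 255;-5.2 0 3 0 255;-7 0 4 0 255;-8.7 0 5 0 255;-10.4 0 6 0 255;-11.3 0 6.5 0 255;-11.3 0 6.5 0 255",
)

```text
time: 9.22
ee_pos: [0.5152, 0.2357, 0.0639]
tcp_rot: [179.9, -0.8, 34.9]
wrist_force: [10.5, 9.3, 17.9]
opening: 0.0139
grasp_force: 31.1
```

```bash
python3 st.py
```

```text
t 9.225 hold bed x,y,n mm [48.3 -0.2 40.6] rot [179.9  -0.8  34.9] F [10.5  9.3 17.9] M [ 1.9  -1.9   0.14] g 31.1
```

Emit:
send_rows(
  targets="1 0 -2 0 255;1 0 -3 0 255;1 0 -3 0 0;1 0 -3 0 0;1 0 -3 0 0;1 0 -3 0 0;1 0 -3 0 0;1 0 -3 0 0;1 0 -20 0 0;1 0 -60 0 0;1 0 -110 0 0;1 0 -150 0 0;1 0 -180 0 0;-70 0 -210 0 0;-80 0 -210 0 0;-80 0 -210 0 0",
)

```text
time: 11.22
ee_pos: [0.4443, 0.1864, 0.2714]
tcp_rot: [180.0, -0.2, 34.9]
wrist_force: [-0.3, 0.8, 0.3]
opening: 0.0854
grasp_force: 0.0
```

```bash
python3 st.py
python3 - <<'E'
from h import *
T=tool();np.save('T5.npy',T);a=camera('wrist');cv2.imwrite('pics/w5.png',a)
m=camera_model('wrist');P=np.linalg.inv(T@m['T_tool_cam']);q=m['K']@(P[:3,:3]@np.array([.528,.245,.045])+P[:3,3]);u,v=(q[:2]/q[2]).astype(int);print(u,v)
y0=max(0,min(v-95,230));x0=max(0,min(u-125,310));cv2.imwrite('pics/w5c.png',cv2.resize(a[y0:y0+190,x0:x0+250],None,fx=3.15,fy=3.15,interpolation=cv2.INTER_CUBIC))
E
```

```text
t 11.225 hold bed x,y,n mm [ 77.3  -0.  263.4] rot [180.   -0.2  34.9] F [-0.3  0.8  0.3] M [-0.02 -0.    0.02] g 0.0
288 77
```

View pics/w5c.png

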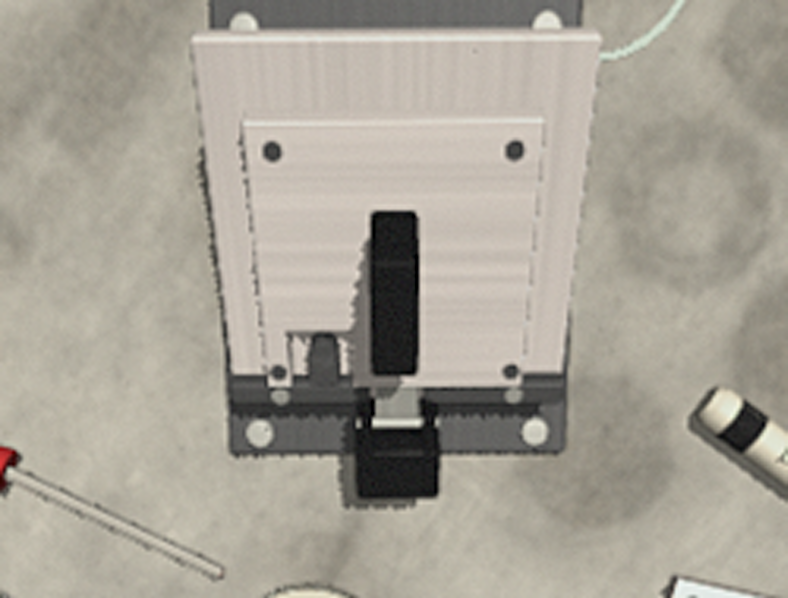

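Run:
```python
from h import *
m=camera_model('wrist');y0,x0=0,163
f=lambda a:(np.array(a,float)+.5)/3.15+[x0-.5,y0-.5]
obj=np.array([(42,42,10),(42,-42,10),(-42,-42,10),(-42,42,10),(18,7,44),(18,-7,44),(-18,-7,44),(-18,7,44)],float)
img=f([(244,122),(543,121),(524,387),(267,387),(371,212),(417,212),(416,374),(371,374)])
ok,r,t=cv2.solvePnP(obj,img,m['K'],None);R=cv2.Rodrigues(r)[0]
print(np.round(cv2.projectPoints(obj,r,t,m['K'],None)[0][:,0]-img,1).tolist())
for n,uv in dict(TL=(193,38),TR=(600,38),lipL=(232,375),lipR=(565,375),nose=(323,335)).items():
    u=f([uv])[0];d=R.T@np.linalg.inv(m['K'])@[u[0],u[1],1];c=-R.T@t[:,0]
    for z in (0,8):print(n,z,(c+d*(z-c[2])/d[2]).round(1))
T=np.load('T5.npy');print(Ro.from_matrix((T@m['T_tool_cam'])[:3,:3]@R).as_euler('ZYX',degrees=True).round(1))
```

```text
[[1.0, -2.7], [-0.7, -2.8], [-0.4, 3.1], [0.1, 3.3], [-1.0, 4.8], [0.7, 4.8], [0.7, -5.2], [-0.3, -5.1]]
TL 0 [60.2 57.2  0. ]
TL 8 [60.7 55.9  8. ]
TR 0 [ 59.8 -58.7   0. ]
TR 8 [ 60.3 -57.4   8. ]
lipL 0 [-37.9  54.6   0. ]
lipL 8 [-35.2  53.3   8. ]
lipR 0 [-38.1 -56.8   0. ]
lipR 8 [-35.4 -55.6   8. ]
nose 0 [-24.6  23.6   0. ]
nose 8 [-22.1  23.    8. ]
[ 35.1 -17.3  -0.4]
```

Run:
```python
from h import *
m=camera_model('wrist');y0,x0=0,163
f=lambda a:(np.array(a,float)+.5)/3.15+[x0-.5,y0-.5]
obj=np.array([(42,42,10),(42,-42,10),(-42,-42,10),(-42,42,10),(18,7,44),(18,-7,44),(-18,-7,44),(-18,7,44),(18,7,10),(18,-7,10)],float)
img=f([(244,122),(543,121),(524,387),(267,387),(371,263),(417,263),(416,374),(371,374),(372,212),(416,212)])
ok,r,t=cv2.solvePnP(obj,img,m['K'],None);R=cv2.Rodrigues(r)[0]
print(np.round(cv2.projectPoints(obj,r,t,m['K'],None)[0][:,0]-img,1).tolist())
for n,uv in dict(TL=(193,38),TR=(600,38),lipL=(232,375),lipR=(565,375),nose=(323,335)).items():
    u=f([uv])[0];d=R.T@np.linalg.inv(m['K'])@[u[0],u[1],1];c=-R.T@t[:,0]
    for z in (0,8):print(n,z,(c+d*(z-c[2])/d[2]).round(1))
T=np.load('T5.npy');print(Ro.from_matrix((T@m['T_tool_cam'])[:3,:3]@R).as_euler('ZYX',degrees=True).round(1))
```

```text
[[0.1, 0.6], [0.1, 0.6], [-1.2, -0.1], [1.0, 0.0], [-1.0, -0.6], [0.6, -0.6], [0.5, 1.0], [-0.1, 1.1], [-0.5, -1.0], [0.5, -1.0]]
TL 0 [61.  55.2  0. ]
TL 8 [63.3 53.8  8. ]
TR 0 [ 60.6 -56.7   0. ]
TR 8 [ 62.9 -55.4   8. ]
lipL 0 [-43.3  56.1   0. ]
lipL 8 [-38.6  54.7   8. ]
lipR 0 [-43.5 -58.2   0. ]
lipR 8 [-38.8 -56.9   8. ]
nose 0 [-28.4  24.    0. ]
nose 8 [-24.   23.4   8. ]
[ 35.2 -29.4  -0.5]
```

Fitted pose: tilt 29.4°, bed top edge at 60.8 mm in the carrier frame (60 expected when home), key at y = 24. So the carrier is home within about 1 mm.

```bash
python3 -c "
from workcell import ticket;print(ticket.job_done())"
```

```text
the job is handed in; nothing more can be done
None
```

Carrier_a lies flat on the dock with its notch round the key, home against the lip to within about 1 mm by the last picture. I let go of it and handed the job in at about 11 s; the lever angle itself was not measured.

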